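# Pull the wheelchair brake spring tester to its green tab

### The job

Check the brake spring on the bench tester: first slide the red tell-tale all the way back along the white scale until it rests against the steel arm of the carriage. Then pull the blue paddle out against the spring until the red pointer stands over the width of the green tab, not past it, hold it there for about a second, and ease the paddle gently back home without letting it snap, so that the tell-tale stays behind at the green tab as the reading. Leave the other things on the bench where they are.

Things in the scene. Friction and masses are not known exactly. Their poses are not given: they have to be found in the camera images.
- tester: Bench spring tester, fixed; place and yaw vary. Grey base plate 12 mm thick, spanning own x -155..155, y -50..135 mm; origin at bench height. Aluminium spring barrel, 42 mm diameter, top 55 mm up, at x 58..143, y 0. The paddle is pulled to own -x, away from the barrel. White scale bar along x at y 90, 26 mm wide, top 30 mm up, x -140..45, ticks 10 mm apart.
- carriage (a joint): Pull in m of the carriage (steel rod, blue paddle, steel side arm) out of the barrel along the tester's -x: 0 = home, end stop 0.110. A spring always pulls it home: 3 N at home plus 1.5 N per 10 mm (15 N at 80 mm); damping 15 N per m/s. Let go when out, it snaps home.
- paddle (a point): Grip point of the blue upright paddle, 16 (tester x) x 40 (y) mm, from 18 to 85 mm above the bench; the point is on its centre line 65 mm up; home at tester x -10, y 0. Behind it (+x): a rod 10 mm thick, top 39 mm up, and 42 mm behind the paddle's centre the flat side arm, 10 mm wide, top 41.5 mm up, reaching to the scale. Pinch it across x or y.
- pull_index (a point): Point on the carriage (no mark of its own) where the tell-tale's pointer is when the side arm touches the tell-tale; at home at tester x 14, y 114, 36.5 mm above the bench. x axis as the tester's.
- telltale (a joint): Place of the red tell-tale on the scale in m, counted towards tester -x: 0 = fully back, touching the side arm of the carriage at home. Starts at 0.095 to 0.110. It stays where it is left (2 N friction); the side arm pushes it ahead when the carriage is pulled and leaves it behind on the way home.
- fin (a point): Grip point of the tell-tale's upright red fin, 20 (tester x) x 10 (y) mm, from 40 to 81 mm above the bench; the point is on its centre line 65 mm up, at tester y 90. The foot below is 24 (x) x 22 (y) mm, top 40 mm up. Pinch across y, or push along x. Moves with the tell-tale.
- pointer (a point): Tip of the tell-tale's thin red pointer (3 mm wide), which sticks out from the foot to tester y 115, 36.5 mm above the bench, at the x of the fin's centre; it passes above the green tab.
- tab_mark (a point): Centre of the top of the fixed green tab that marks the wanted length: 10 mm along tester x, 24 mm along y, top 31 mm up, at tester y 117. Its place along the scale varies: the pull needed is 45 to 80 mm. Axes as the tester's: x 0 here is centred on the tab, positive x short of it, negative past it.
- knob: Bystander: black rubber push-to-lock knob, 38 mm diameter, 36 mm high, standing beside the tester's plate (tester -y side). Origin under its centre.
- grip: Bystander: tan ribbed rubber handle grip, 110 mm long, 34 mm diameter, lying beside the plate (tester -y side). Origin under its centre.
- level: Bystander: aluminium spirit level 230 x 26 x 45 mm standing on edge beside the plate (tester +y side). Origin under its centre.
- wrench: Bystander: 160 mm steel wrench lying on the left of the bench.
- oil: Bystander: yellow oil bottle, 48 mm diameter, 130 mm high, on the left of the bench. Origin under its centre.
- caster: Bystander: caster wheel, 100 mm diameter, lying flat on the right of the bench. Origin under its centre.

How it is judged:
By the outcome, as a careful person would: the job done as asked, in the order asked, and still so for the second after the job is handed in, with the robot touching nothing.
It also fails if it takes over 51 s, if anything falls off the work surface, if the arm or the gripper's body presses on something with over 40 N, if the wrist force passes 120 N, or if a joint passes its speed limit or range.

### The arm

A 6-joint arm with a two-finger parallel gripper is mounted at the origin on the work surface. World frame = base frame: x ahead of the robot, y to its left, z up, the work surface at z = 0. Lengths are in m, angles in rad, forces in N, time in s.
With the tool pointing down it reaches from about 0.25 to 0.775 m from the base axis. Payload 4 kg.
Tool frame: the origin (TCP) lies midway between the tips of the shut fingers; the grasp point (between the pads) lies 19 mm behind it; z points along the fingers, y is the direction in which the jaws open and shut (so a half turn about z gives the same grasp; the last joint's range is limited). The gripper opens to 94 mm and grips with 3 to 60 N. Pads are 16 mm wide; open, the fingers measure 119 mm over their backs; the gripper's body (75 mm by 177 mm) begins 78 mm behind the grasp point.
Start: joints at [1.04, 0.087, 1.371, -0, 1.684, -0.103], TCP at [0.228, 0.5, 0.206] pointing down, gripper open.
Joint ranges: [-3.1, 3.1], [-0.76, 2.03], [0.27, 2.55], [-1.08, 4.22], [0.17, 2.65], [-2.57, 2.57]. Speed limits (rad/s): [2.79, 2.79, 3.14, 3.14, 3.14, 3.14].

### API

Orientations are given as [roll, pitch, yaw] about the fixed x, y, z axes, in that order (R = Rz(yaw) Ry(pitch) Rx(roll)).
In Python, from bench import robot gives the robot as it stands.
- The arm moves only by the tool carry_out, never from a script. Its argument "deltas" is text: rows parted by semicolons, each of 7 numbers parted by spaces: the shift along the tool's x, y, z in mm, then the turn, a rotation vector about the tool's x, y, z in rad, then the closure, from 0 (fully open) to 1 (shut). A call has exactly 8 rows; each row is the pose to reach, as a shift and turn from the pose commanded when the call began, along the tool's axes at that moment; what a row does not reach only later rows make up. A row lasts 1/12 s, in which the tool goes at most 41.7 mm and 7.16 degrees, less where a joint would pass 70% of its speed; a pose out of reach is approached as far as the arm can. A call with a gripper value outside its range is refused whole. The fingers move at their own pace and stop on an object; the grip force is fixed at half the most. Time passes only in rows, so rows that repeat a pose let the fingers close, or fill a call up. It gives the time, the measured TCP pose, the force and the opening at its end, in the units of the state.
- robot.get_obs(): the state, without advancing time (a new reading comes with each control period).
- robot.snapshot(name): name is "scene" or "side" or "wrist"; returns a dict with "pixels" (480x640x3 uint8, red, green, blue), "range_z" (480x640 float32, m along the optical axis (not along the pixel's ray), 0 where there is no reading), "camera_matrix" (3x3 intrinsics, pixels), "rvec" (rotation vector, rad) and "tvec" (3), from world to camera coordinates, as OpenCV has them. Camera axes: x right, y down, z forward; pixel columns grow to the right and rows downward; lengths in m; the calibration is good to about 2 mm. A picture is of the moment at which its call begins.
- robot.close_job(): hands the job in, once; it reports no verdict.
Trained networks look in a picture, given as the dict that the camera call returned (one of the last four; its "shot" number tells which), for a name from the list of things; names that differ only in an ending like _2 or _b are one class to them, and where a whole thing is asked for, a point or a joint stands for the part that bears it (a point fixed in the world has none). Each returns a list of dicts, best first, with "p" (0 to 1); they miss things now and then, are a little off and sometimes report something else, mostly with a low value. They report only what shows in the picture. A call takes as long as a camera call.
- robot.look_for(picture, thing): "at" ([x, y, z] in m, in the coordinates of the camera as it stood for that picture, good to about 4 mm: the middle of the surface that is visible of it).
- robot.place_of(picture, thing): "at" ([x, y, z] in m, in the coordinates of the camera as it stood for that picture, good to about 4 mm: a listed point, or the origin of a listed thing).
The state is a dict: "time": time; "joint_positions": joint angles; "qvel": joint speeds; "joint_torque": joint torques, N m; "tool_pos": TCP position; "ee_rot": TCP orientation; "wrist_force": force on the tool from outside, world axes, zero at the start; "wrist_torque": the same for the moment, N m; "width": finger opening in m.
Only numpy, scipy, OpenCV 4.12 (cv2) and the standard library are available. Lean on these libraries where they do the work, as an engineer would, in place of code of your own. Each camera call takes 0.05 s, during which the arm holds its last target.

## Working session

There is one attempt and no reset: what is moved stays moved. The work goes in short steps, Python scripts to look and compute and a tool call to move; the robot and the scene stay as the last step left them, time stands still between calls to the robot, and variables do not carry over. Pictures are saved under pics/ and viewed, and the job is handed in when it is done.

Besides the shell and the picture viewer there is one more tool, called after "Request:" as name(argument=value, ...) on one line, values as JSON. carry_out: Moves the arm, as the interface text tells. Its arguments: {"type":"object","properties":{"deltas":{"type":"string"}},"required":["deltas"]}

```bash
ls; mkdir -p pics
cat > h.py <<'E'
import numpy as np, cv2
from bench import robot
def w(s,p):
    R=cv2.Rodrigues(np.array(s["rvec"],float))[0]
    return R.T@(np.array(p,float)-np.array(s["tvec"],float).ravel())
def save(s,n): cv2.imwrite(f"pics/{n}.png",cv2.cvtColor(s["pixels"],cv2.COLOR_RGB2BGR))
def proj(s,P):
    return cv2.projectPoints(np.array(P,float).reshape(-1,3),np.array(s["rvec"],float),np.array(s["tvec"],float),np.array(s["camera_matrix"],float),None)[0].reshape(-1,2)
def cloud(s):
    z=s["range_z"];K=s["camera_matrix"];v,u=np.mgrid[:480,:640]
    p=np.stack([(u-K[0][2])*z/K[0][0],(v-K[1][2])*z/K[1][1],z],-1)
    R=cv2.Rodrigues(np.array(s["rvec"],float))[0]
    return (p-np.array(s["tvec"],float).ravel())@R
E
python3 - <<'E'
from h import *
np.set_printoptions(precision=4,suppress=True)
print({k:np.round(v,3) for k,v in robot.get_obs().items()})
for c in ["scene","side"]:
    s=robot.snapshot(c);save(s,c+"0")
    for t in ["tester","paddle","fin","pointer","tab_mark","pull_index","knob","grip","level"]:
        print(c,t,[(np.round(w(s,d["at"]),4),round(d["p"],2)) for d in robot.place_of(s,t)[:2]])
E
```

```text
pics
{'time': np.float64(0.0), 'joint_positions': array([ 1.04 ,  0.088,  1.372, -0.   ,  1.684, -0.103]), 'qvel': array([-0.   ,  0.   ,  0.001, -0.   , -0.001, -0.001]), 'joint_torque': array([ -0.   , -34.019, -30.242,   0.072,   0.033,  -0.   ]), 'tool_pos': array([0.228, 0.5  , 0.204]), 'ee_rot': array([-3.139, -0.   ,  2.714]), 'wrist_force': array([-0.26 ,  0.79 , -0.039]), 'wrist_torque': array([-0.015, -0.02 ,  0.049]), 'width': np.float64(0.094)}
scene tester [(array([ 0.5462, -0.1241,  0.0019]), 0.71), (array([ 0.5759, -0.0143,  0.0356]), 0.4)]
scene paddle []
scene fin [(array([ 0.4711, -0.021 ,  0.0603]), 0.41), (array([ 0.5496, -0.1231,  0.002 ]), 0.33)]
scene pointer [(array([0.4731, 0.0015, 0.0371]), 0.66)]
scene tab_mark [(array([0.5017, 0.0045, 0.0319]), 0.51), (array([ 0.6142,  0.0593, -0.001 ]), 0.25)]
scene pull_index [(array([ 0.5743, -0.0135,  0.0366]), 0.69)]
scene knob [(array([ 0.4682, -0.2235,  0.0025]), 0.54), (array([ 0.5576,  0.4722, -0.001 ]), 0.45)]
scene grip [(array([ 0.5934, -0.2562, -0.0001]), 0.83)]
scene level [(array([ 0.6198,  0.0562, -0.0024]), 0.92)]
side tester [(array([ 0.5475, -0.1261,  0.0008]), 0.69), (array([ 0.4457, -0.5242, -0.001 ]), 0.61)]
side paddle [(array([ 0.5398, -0.1248,  0.0628]), 0.76)]
side fin [(array([ 0.4622, -0.0235,  0.0655]), 0.49)]
side pointer [(array([0.4682, 0.0015, 0.0317]), 0.68)]
side tab_mark []
side pull_index [(array([ 0.5732, -0.012 ,  0.0367]), 0.61)]
side knob [(array([ 0.4684, -0.2258,  0.0028]), 0.47)]
side grip [(array([ 0.5966, -0.2545, -0.0035]), 0.55)]
side level [(array([0.6195, 0.0621, 0.0026]), 0.64)]
```

View pics/scene0.png

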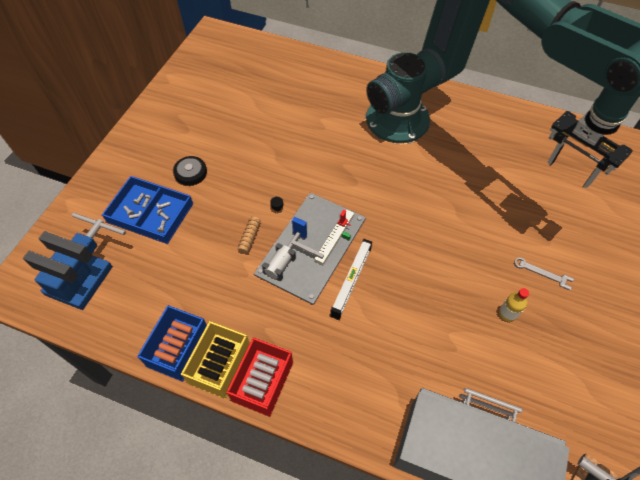

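View pics/side0.png

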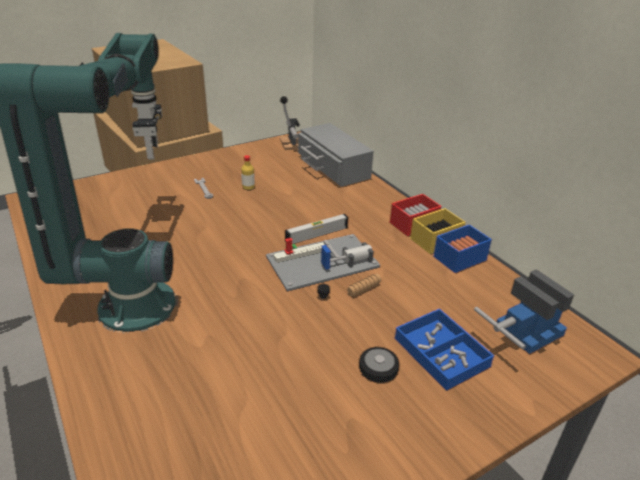

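Tester's origin is near (0.547, -0.125), with yaw about -0.115, so its -x points towards the robot. The red fin is at about px (345,215) in the scene view and the green tab next to it. I'll go above it for a wrist view.

Request:
carry_out(deltas="-30 -25 -7 0 0 -0.03 0; -60 -50 -14 0 0 -0.06 0; -90 -75 -21 0 0 -0.09 0; -120 -100 -28 0 0 -0.12 0; -150 -125 -35 0 0 -0.15 0; -180 -150 -42 0 0 -0.18 0; -210 -175 -49 0 0 -0.21 0; -240 -200 -54 0 0 -0.24 0")

```text
time: 1.67
tool_pos: [0.3641, 0.2173, 0.2605]
ee_rot: [3.14, 0.002, 2.956]
wrist_force: [0.9, 0.5, 0.4]
width: 0.094
```

```bash
cat >> h.py <<'E'
from scipy.spatial.transform import Rotation as Ro
def go(p,yaw):
    o=robot.get_obs();R=Ro.from_euler("xyz",o["ee_rot"])
    print("tool shift mm",np.round(R.inv().apply(np.array(p)-o["tool_pos"])*1000,1),"turn",np.round((R.inv()*Ro.from_euler("xyz",[np.pi,0,yaw])).as_rotvec(),3),"at",np.round(o["tool_pos"],4),np.round(o["ee_rot"],3),"t",o["time"])
E
python3 -c "
from h import *
go([.45,-.06,.28],3.03)"
```

```text
tool shift mm [-135.7 -256.6  -19.6] turn [ 0.001  0.002 -0.074] at [0.3641 0.2173 0.2605] [3.140e+00 2.000e-03 2.956e+00] t 1.6667
```

Request:
carry_out(deltas="-18 -34 -3 0 0 -0.01 0; -36 -68 -6 0 0 -0.02 0; -54 -102 -9 0 0 -0.03 0; -72 -136 -12 0 0 -0.04 0; -90 -170 -15 0 0 -0.05 0; -108 -204 -18 0 0 -0.06 0; -124 -234 -20 0 0 -0.074 0; -136 -257 -20 0 0 -0.074 0")

```text
time: 2.33
tool_pos: [0.4497, -0.0618, 0.28]
ee_rot: [-3.141, 0.001, 3.026]
wrist_force: [-1.1, -0.8, 0.4]
width: 0.0939
```

Run:
```python
from h import *
s=robot.snapshot("wrist");save(s,"w1")
np.savez("w1.npz",**{k:np.array(v) for k,v in s.items()})
for t in ["tester","paddle","fin","pointer","tab_mark","pull_index"]:
    print(t,[(np.round(w(s,d["at"]),4),round(d["p"],2)) for d in robot.place_of(s,t)[:2]])
go([.46,-.02,.2],3.03)
```

```text
tester [(array([ 0.5467, -0.1256, -0.0023]), 0.69)]
paddle [(array([ 0.5418, -0.1247,  0.0663]), 0.96)]
fin [(array([ 0.4697, -0.0232,  0.0606]), 0.56)]
pointer [(array([ 0.4688, -0.0015,  0.0393]), 0.7)]
tab_mark [(array([0.5033, 0.0015, 0.0295]), 0.5)]
pull_index []
tool shift mm [-6.7 38.8 79.7] turn [ 0.  0. -0.] at [ 0.449  -0.0578  0.2797] [3.141 0.    3.03 ] t 2.6833
```

View pics/w1.png

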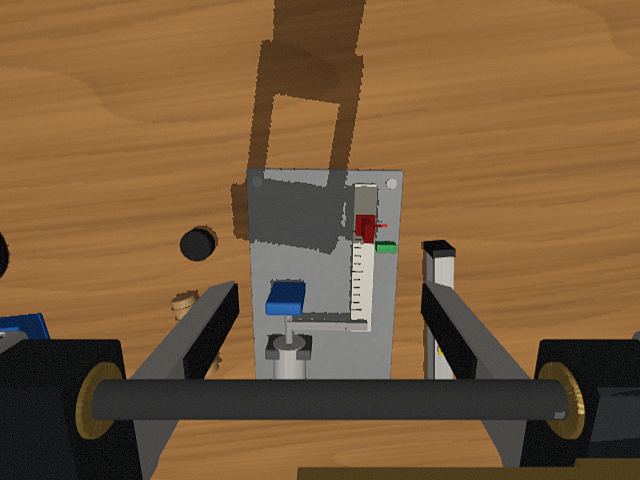

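The wrist view shows the paddle at (286,298), red fin at (365,228) with its pointer at (383,225), and the green tab at (386,247). The side arm runs along row 322. Next I'll measure these from the depth.

```bash
cat > meas.py <<'E'
from h import *
np.set_printoptions(precision=4,suppress=True)
def meas(s):
    P=cloud(s);hsv=cv2.cvtColor(s["pixels"],cv2.COLOR_RGB2HSV).astype(int);h,S,v=hsv[...,0],hsv[...,1],hsv[...,2]
    z=P[...,2];roi=(abs(P[...,0]-.53)<.2)&(abs(P[...,1]+.06)<.15)&(s["range_z"]>0)
    m={}
    m["blue"]=roi&(h>100)&(h<130)&(S>120)&(z>.081)&(z<.09)
    m["green"]=roi&(h>45)&(h<85)&(S>100)&(z>.027)&(z<.035)
    red=roi&((h<8)|(h>172))&(S>150)
    m["fin"]=red&(z>.077)&(z<.085)
    m["ptr"]=red&(z<.0385)&(z>.033)
    m["plate"]=roi&(S<60)&(z>.009)&(z<.015)
    out={}
    for k,a in m.items():
        if a.sum()>3:
            q=P[a];out[k]=q
            (c,sz,an)=cv2.minAreaRect((q[:,:2]*1000).astype(np.float32))
            print(k,a.sum(),"mean",q.mean(0),"rect",np.round(c,1),np.round(sz,1),round(an,2))
    return out
def intester(o,yaw,p):
    c,s_=np.cos(yaw),np.sin(yaw);d=np.array(p)[...,:2]-o[:2]
    return np.stack([d[...,0]*c+d[...,1]*s_,-d[...,0]*s_+d[...,1]*c],-1)
E
python3 - <<'E'
from meas import *
s=dict(np.load("w1.npz"));m=meas(s)
E
```

```text
blue 470 mean [ 0.5388 -0.1222  0.0846] rect [ 539.5 -122.6] [38.3 15.7] 79.97
green 174 mean [ 0.5    -0.0002  0.031 ] rect [492.7 -66.8] [281.4   9.4] 83.43
fin 178 mean [ 0.4674 -0.0234  0.0809] rect [467.7 -23.3] [ 9.5 18.9] 84.59
ptr 43 mean [ 0.4644 -0.0148  0.0365] rect [478.5  15.7] [105.1  22.5] 72.33
plate 23013 mean [ 0.5221 -0.0794  0.0121] rect [544.4 -53.4] [240.8 281.2] 83.19
```

Run:
```python
from h import *
go([.4675,-.0233,.048],3.0225)
```

```text
tool shift mm [-14.5  36.3 231.7] turn [0.    0.    0.007] at [ 0.449  -0.0578  0.2797] [3.141 0.    3.03 ] t 2.6833
```

Request:
carry_out(deltas="-7 18 30 0 0 0.007 0; -14.5 36 60 0 0 0.007 0; -14.5 36.3 95 0 0 0.007 0; -14.5 36.3 130 0 0 0.007 0; -14.5 36.3 165 0 0 0.007 0.3; -14.5 36.3 180 0 0 0.007 0.4; -14.5 36.3 180 0 0 0.007 0.4; -14.5 36.3 180 0 0 0.007 0.4")

```text
time: 3.35
tool_pos: [0.4671, -0.0234, 0.0992]
ee_rot: [3.141, -0.001, 3.023]
wrist_force: [0.9, 0.4, -0.5]
width: 0.0708
```

Run:
```python
from meas import *
s=robot.snapshot("wrist");save(s,"w2");m=meas(s)
go([.4675,-.0233,.048],3.0225)
```

```text
green 484 mean [ 0.4989 -0.006   0.0307] rect [484.  -70.2] [283.5  26.4] 83.56
fin 578 mean [ 0.4672 -0.023   0.0808] rect [467.8 -23.1] [ 9.7 19.6] 81.46
ptr 161 mean [ 0.4649 -0.0123  0.0369] rect [484.6  20.1] [118.6  22.3] 65.31
plate 42929 mean [ 0.4894 -0.0723  0.012 ] rect [529.9 -73.2] [287.7 256.9] 82.65
tool shift mm [ 1.1  0.4 52.8] turn [ 0.     0.002 -0.   ] at [ 0.4684 -0.0238  0.1008] [3.141 0.002 3.022] t 3.4
```

View pics/w2.png

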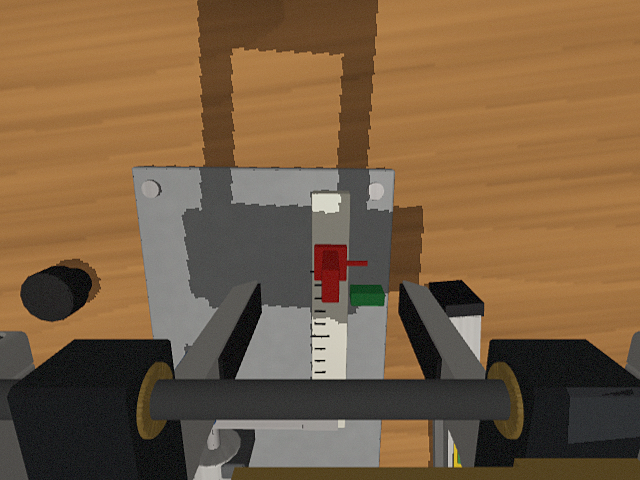

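The fin stands between the fingers: fin top at (330,285), pointer tip (366,263), tab (367,295). Descend and pinch.

Request:
carry_out(deltas="0 0 25 0 0 0 0.4; 0 0 51 0 0 0 0.5; 0 0 51 0 0 0 1; 0 0 51 0 0 0 1; 0 0 51 0 0 0 1; 0 0 51 0 0 0 1; 0 0 51 0 0 0 1; 0 0 51 0 0 0 1")

```text
time: 4.07
tool_pos: [0.4688, -0.0247, 0.05]
ee_rot: [-3.142, 0.003, 3.021]
wrist_force: [0.3, -0.4, 0.5]
width: 0.0135
```

Request:
carry_out(deltas="0 0 0 0 0 0 1; 0 0 0 0 0 0 1; -15 0 0 0 0 0 1; -30 0 0 0 0 0 1; -45 0 0 0 0 0 1; -60 0 0 0 0 0 1; -75 0 0 0 0 0 1; -90 0 0 0 0 0 1")

```text
time: 4.73
tool_pos: [0.5579, -0.0348, 0.0498]
ee_rot: [3.141, 0.001, 3.021]
wrist_force: [-2.0, 2.8, 6.5]
width: 0.0101
```

Run:
```python
from meas import *
s=robot.snapshot("wrist");save(s,"w3");m=meas(s);o=robot.get_obs();print(o["wrist_force"],o["width"],o["tool_pos"])
o_=np.array([.5488,-.1233]);print(intester(o_,-.119,o["tool_pos"]))
```

```text
blue 3265 mean [ 0.5387 -0.1215  0.0845] rect [544.1 -85.4] [114.8  15.5] 82.63
green 877 mean [ 0.5007 -0.      0.0309] rect [505.6  11.3] [ 27.6 114.5] 7.83
fin 991 mean [ 0.556  -0.0345  0.0809] rect [556.7 -34.7] [10.  20.3] 82.62
ptr 200 mean [ 0.5507 -0.0254  0.0363] rect [537.9  11.4] [ 28.1 108.1] 21.3
plate 87841 mean [ 0.4912 -0.0793  0.012 ] rect [555.2 -52.5] [245.  293.9] 82.99
[3.083  4.0857 4.3449] 0.00999840110433214 [ 0.5607 -0.0352  0.0499]
[0.0013 0.0888]
```

View pics/w3.png

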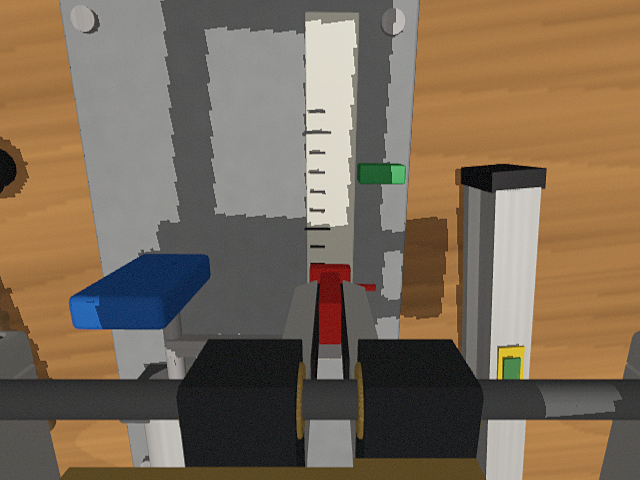

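Fin is gripped (10.0 mm), about 13 mm short of contact. Creep the rest.

Request:
carry_out(deltas="-2 0 0 0 0 0 1; -4 0 0 0 0 0 1; -6 0 0 0 0 0 1; -8 0 0 0 0 0 1; -9 0 0 0 0 0 1; -10 0 0 0 0 0 1; -10 0 0 0 0 0 1; -10 0 0 0 0 0 1")

```text
time: 5.45
tool_pos: [0.5673, -0.0361, 0.0498]
ee_rot: [3.141, 0.001, 3.021]
wrist_force: [-1.7, 2.6, 5.8]
width: 0.0098
```

Run:
```python
from meas import *
s=robot.snapshot("wrist");save(s,"w4");m=meas(s);o=robot.get_obs();print(o["wrist_force"],o["width"],o["tool_pos"])
g=m["green"];g=g[g[:,1]<.03];print(g.mean(0),len(g),cv2.minAreaRect((g[:,:2]*1000).astype(np.float32)))
b=m["blue"];b=b[b[:,1]<-.08];print(b.mean(0),cv2.minAreaRect((b[:,:2]*1000).astype(np.float32)))
o_=np.array([.5488,-.1233]);print(intester(o_,-.122,o["tool_pos"]),intester(o_,-.122,g.mean(0)),intester(o_,-.122,m["fin"].mean(0)))
```

```text
blue 3397 mean [ 0.5389 -0.1215  0.0845] rect [544.6 -85.5] [115.2  15.9] 82.21
green 904 mean [0.5006 0.0002 0.0309] rect [505.3  27.5] [80.2 11. ] 81.8
fin 995 mean [ 0.5652 -0.0356  0.0808] rect [566.2 -35.2] [11.1 19.6] 83.9
ptr 196 mean [ 0.5599 -0.0274  0.0363] rect [560.6 -27.6] [37.4 11.1] 69.76
plate 86003 mean [ 0.4997 -0.0797  0.012 ] rect [565.  -53.3] [246.  294.5] 82.95
[-0.7172  3.6918  6.4584] 0.009798782477708889 [ 0.5673 -0.036   0.0498]
[ 0.5006 -0.0004  0.0309] 893 ((500.6992492675781, -0.2293701171875), (24.009721755981445, 9.580110549926758), 83.04586029052734)
[ 0.5389 -0.1216  0.0845] ((539.4007568359375, -122.70242309570312), (40.106597900390625, 15.567438125610352), 83.42660522460938)
[0.0077 0.0889] [-0.0628  0.1161] [0.0057 0.089 ]
```

View pics/w4.png

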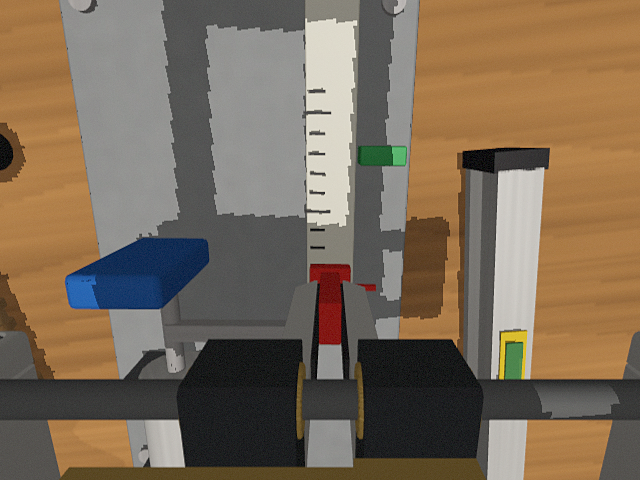

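Request:
carry_out(deltas="-1.5 0 0 0 0 0 1; -3 0 0 0 0 0 1; -4 0 0 0 0 0 1; -5 0 0 0 0 0 1; -6 0 0 0 0 0 1; -6.5 0 0 0 0 0 1; -7 0 0 0 0 0 1; -7 0 0 0 0 0 1")

```text
time: 6.17
tool_pos: [0.574, -0.0369, 0.0498]
ee_rot: [3.141, 0.001, 3.021]
wrist_force: [-1.0, 2.5, 4.9]
width: 0.0098
```

Request:
carry_out(deltas="-0.5 0 0 0 0 0 1; -1 0 0 0 0 0 1; -1 0 0 0 0 0 1; -1.5 0 0 0 0 0 1; -1.5 0 0 0 0 0 1; -2 0 0 0 0 0 1; -2 0 0 0 0 0 1; -2 0 0 0 0 0 1")

```text
time: 6.83
tool_pos: [0.576, -0.0372, 0.0498]
ee_rot: [3.141, 0.001, 3.021]
wrist_force: [-2.6, 2.9, 5.7]
width: 0.0097
```

Run:
```python
from meas import *
s=robot.snapshot("wrist");save(s,"w5");m=meas(s);o=robot.get_obs();print(o["wrist_force"],o["width"],o["tool_pos"])
```

```text
blue 3513 mean [ 0.539  -0.1215  0.0845] rect [548.2 -85.2] [116.9  18.3] 77.1
green 943 mean [0.5008 0.     0.0309] rect [511.6  -0.1] [38.8 98.9] 20.13
fin 986 mean [ 0.5741 -0.0367  0.0809] rect [574.8 -37. ] [10. 20.] 82.65
ptr 218 mean [ 0.5686 -0.0279  0.0363] rect [551.6   8.3] [ 30.7 110.4] 27.1
plate 84580 mean [ 0.5062 -0.0798  0.012 ] rect [570. -54.] [246.4 286.9] 83.11
[-1.7602  3.6173  6.3946] 0.009867706395134419 [ 0.576  -0.0372  0.0498]
```

View pics/w5.png

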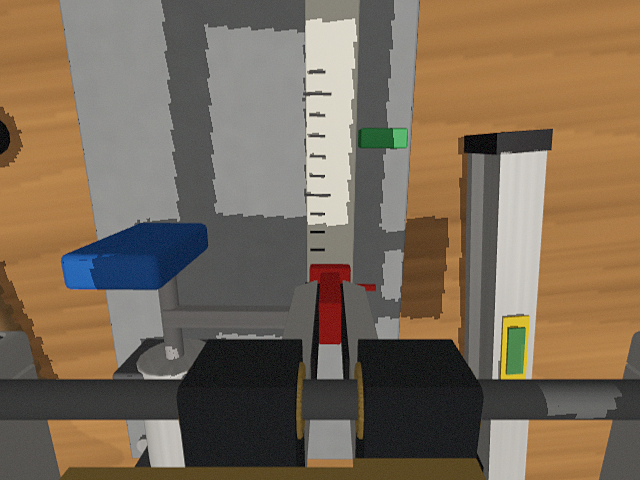

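Request:
carry_out(deltas="-0.5 0 0 0 0 0 1; -1 0 0 0 0 0 1; -1.5 0 0 0 0 0 1; -2 0 0 0 0 0 1; -2 0 0 0 0 0 1; -2 0 0 0 0 0 1; -2 0 0 0 0 0 1; -2 0 0 0 0 0 1")

```text
time: 7.55
tool_pos: [0.5766, -0.0372, 0.0497]
ee_rot: [3.141, -0.002, 3.021]
wrist_force: [-4.8, 2.9, 7.2]
width: 0.0099
```

Request:
carry_out(deltas="-1 0 0 0 0 0 1; -1.5 0 0 0 0 0 1; -2 0 0 0 0 0 1; -2 0 0 0 0 0 1; -2 0 0 0 0 0 1; -2 0 0 0 0 0 1; -2 0 0 0 0 0 1; -2 0 0 0 0 0 1")

```text
time: 8.22
tool_pos: [0.5768, -0.0372, 0.0496]
ee_rot: [3.141, -0.006, 3.021]
wrist_force: [-9.6, 4.9, 10.0]
width: 0.01
```

Run:
```python
from meas import *
s=robot.snapshot("wrist");save(s,"w6");m=meas(s);o=robot.get_obs();print(o["wrist_force"],o["width"],o["tool_pos"])
```

```text
blue 3558 mean [ 0.5391 -0.1215  0.0845] rect [548.1 -85.7] [116.2  18.3] 77.18
green 945 mean [ 0.5009 -0.0001  0.031 ] rect [511.4  -0.6] [ 38.5 100.6] 19.79
fin 997 mean [ 0.5745 -0.0368  0.0808] rect [575.4 -36.3] [11.2 19.9] 83.31
ptr 199 mean [ 0.569  -0.0272  0.0364] rect [549.1   8.7] [ 31.9 115.9] 30.65
plate 84550 mean [ 0.507  -0.0797  0.012 ] rect [570.4 -54.1] [246.2 287.3] 83.16
[-9.0196  4.3552 10.6222] 0.009988133185146228 [ 0.5768 -0.0372  0.0496]
```

Contact is confirmed: pushing 2 mm more gave no motion and the force rose to about 10 N. Back off the pressure, open and lift.

Request:
carry_out(deltas="2.5 0 0 0 0 0 1; 2.5 0 0 0 0 0 0.9; 2.5 0 0 0 0 0 0.5; 2.5 0 0 0 0 0 0.3; 2.5 0 0 0 0 0 0.2; 2.5 0 0 0 0 0 0.2; 2.5 0 -25 0 0 0 0.1; 2.5 0 -60 0 0 0 0")

```text
time: 8.93
tool_pos: [0.5741, -0.0376, 0.104]
ee_rot: [3.141, -0.011, 3.021]
wrist_force: [0.1, -0.0, -0.1]
width: 0.0462
```

Run:
```python
from meas import *
s=robot.snapshot("wrist");save(s,"w7");m=meas(s);o=robot.get_obs();print(o["wrist_force"],o["width"],o["tool_pos"])
b=m["blue"];b=b[b[:,1]<-.08];print(b.mean(0),cv2.minAreaRect((b[:,:2]*1000).astype(np.float32)))
go([.539,-.1224,.048],3.0225)
```

```text
blue 1941 mean [ 0.5392 -0.1217  0.0846] rect [ 539.4 -122.5] [39.7 15.3] 81.63
green 583 mean [ 0.4995 -0.0075  0.0309] rect [492.9 -80.1] [264.2  21.5] 80.42
fin 573 mean [ 0.5748 -0.0369  0.0809] rect [575.5 -37.2] [ 9.8 19.8] 83.18
ptr 137 mean [ 0.5716 -0.0278  0.0369] rect [573.8 -29.9] [35.1 18.7] 83.5
plate 69095 mean [ 0.508  -0.0754  0.012 ] rect [543.7 -53.4] [240.4 277.3] 83.15
[3.1661 0.0392 4.9857] 0.05018685892330802 [ 0.5801 -0.0386  0.1154]
[ 0.5392 -0.1217  0.0846] ((539.4132080078125, -122.47802734375), (39.69387435913086, 15.32490062713623), 81.63218688964844)
tool shift mm [ 31.2 -88.1  67.3] turn [-0.001  0.008 -0.002] at [ 0.5801 -0.0386  0.1154] [-3.141  0.008  3.021] t 8.9833
```

View pics/w7.png

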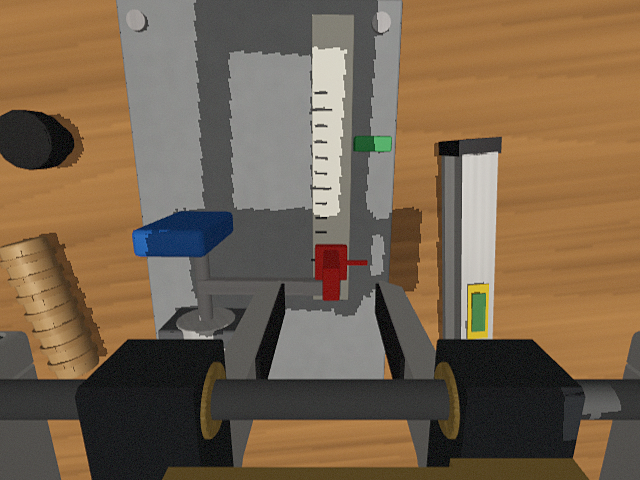

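Request:
carry_out(deltas="8 -25 0 0 0 0 0; 18 -50 0 0 0 0 0; 28 -75 0 0 0 0 0; 33 -88 0 0 0 0 0; 33 -88 0 0 0 0 0; 33 -88 0 0 0 0 0; 33 -88 0 0 0 0 0; 33 -88 0 0 0 0 0")

```text
time: 9.65
tool_pos: [0.5346, -0.1204, 0.1083]
ee_rot: [3.141, 0.0, 3.022]
wrist_force: [-1.0, -0.2, 0.3]
width: 0.0938
```

Run:
```python
from meas import *
s=robot.snapshot("wrist");save(s,"w8");m=meas(s);o=robot.get_obs();print(o["wrist_force"],o["width"],o["tool_pos"])
go([.539,-.1224,.048],3.0225)
```

```text
blue 1708 mean [ 0.5387 -0.123   0.0846] rect [ 539.4 -123.2] [39.4 15.4] 82.51
green 533 mean [ 0.5003 -0.0007  0.0308] rect [489.3 -67.9] [285.7  11.2] 81.07
fin 78 mean [ 0.5678 -0.0339  0.0802] rect [568.  -33.3] [8.8 4.2] 36.47
ptr 136 mean [ 0.5675 -0.0253  0.0365] rect [545.7  14.2] [ 31.9 121.4] 30.08
plate 60088 mean [ 0.504  -0.0828  0.012 ] rect [558.7 -55.7] [238.4 309.7] 82.68
[-0.8239  0.2997  0.4891] 0.0940049680506783 [ 0.5346 -0.1203  0.1083]
tool shift mm [-4.7 -1.6 60.3] turn [ 0.  0. -0.] at [ 0.5346 -0.1203  0.1083] [3.141 0.    3.022] t 9.7
```

View pics/w8.png

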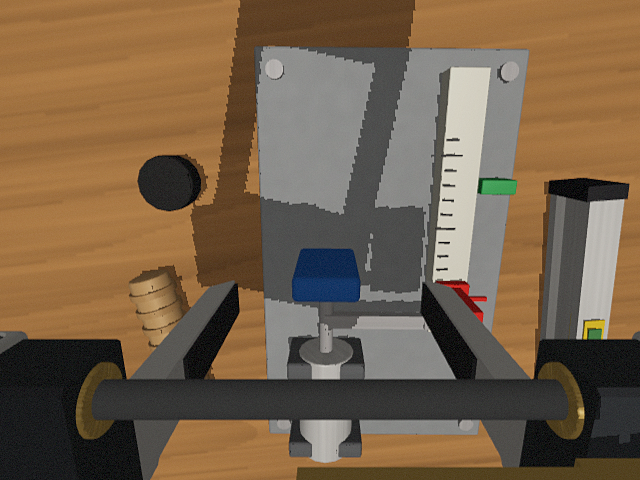

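Request:
carry_out(deltas="-4.7 -2 0 0 0 0 0.25; -4.7 -2 20 0 0 0 0.3; -4.7 -2 40 0 0 0 0.3; -4.7 -2 57 0 0 0 0.3; -4.7 -2 57 0 0 0 0.5; -4.7 -2 57 0 0 0 1; -4.7 -2 57 0 0 0 1; -4.7 -2 57 0 0 0 1")

```text
time: 10.37
tool_pos: [0.5398, -0.124, 0.0532]
ee_rot: [-3.141, 0.003, 3.021]
wrist_force: [-0.4, -0.8, 0.4]
width: 0.0438
```

Request:
carry_out(deltas="0 0 0 0 0 0 1; 0 0 0 0 0 0 1; 0 0 0 0 0 0 1; 0 0 0 0 0 0 1; 2 0 0 0 0 0 1; 4 0 0 0 0 0 1; 7 0 0 0 0 0 1; 10 0 0 0 0 0 1")

```text
time: 11.03
tool_pos: [0.5318, -0.1223, 0.0532]
ee_rot: [3.14, 0.008, 3.021]
wrist_force: [7.4, 3.8, 2.9]
width: 0.0397
```

Run:
```python
from meas import *
s=robot.snapshot("wrist");save(s,"w9");m=meas(s);o=robot.get_obs();print(o["wrist_force"],o["width"],o["tool_pos"],o["ee_rot"])
```

```text
blue 3009 mean [ 0.5304 -0.122   0.0845] rect [ 531.3 -121.7] [40.8 15.5] 82.78
green 851 mean [ 0.4999 -0.0027  0.0307] rect [492.4 -80.3] [264.2  20.9] 80.4
fin 31 mean [ 0.5593 -0.0315  0.0796] rect [559.2 -31.5] [3.5 1.3] 40.94
ptr 390 mean [ 0.5628 -0.0339  0.0362] rect [563.7 -30.4] [20.5 37.7] 4.63
plate 77218 mean [ 0.4834 -0.0804  0.012 ] rect [554.5 -51.4] [246.  300.4] 82.69
[5.9915 3.8386 3.0527] 0.039737576310141506 [ 0.5313 -0.1222  0.0532] [3.1405 0.0073 3.0208]
```

View pics/w9.png

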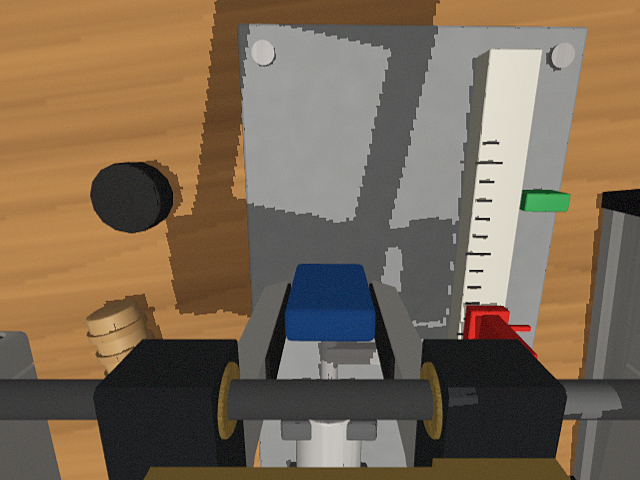

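Grip holds (39.7 mm) and the tell-tale is being pushed: foot at (487,320), pointer (528,328), tab (545,200). Continue the pull.

Request:
carry_out(deltas="6 0 0 0 0 0 1; 13 0 0 0 0 0 1; 20 0 0 0 0 0 1; 27 0 0 0 0 0 1; 34 0 0 0 0 0 1; 41 0 0 0 0 0 1; 47 0 0 0 0 0 1; 50 0 0 0 0 0 1")

```text
time: 11.75
tool_pos: [0.4844, -0.1162, 0.0531]
ee_rot: [3.14, 0.014, 3.021]
wrist_force: [14.9, 4.0, -2.0]
width: 0.0401
```

```bash
cat > m2.py <<'E'
from meas import *
import sys
s=robot.snapshot("wrist");save(s,sys.argv[1]);m=meas(s);o=robot.get_obs();print(o["wrist_force"],o["width"],o["tool_pos"],o["ee_rot"])
O=np.array([.5492,-.1236]);Y=-.1185
for k in ["green","ptr","fin","blue"]:
    if k in m:
        t=intester(O,Y,m[k])*1000
        sel={"green":(t[:,1]>104)&(t[:,1]<130),"ptr":(t[:,1]>102)&(t[:,1]<118),"fin":(t[:,1]>80)&(t[:,1]<100),"blue":abs(t[:,1])<25}[k]
        if sel.sum(): q=t[sel];print(k,"tester x",q[:,0].min(),q[:,0].mean(),q[:,0].max(),"mid",(np.percentile(q[:,0],3)+np.percentile(q[:,0],97))/2,"y",q[:,1].mean(),len(q))
E
python3 m2.py w10
```

```text
blue 3001 mean [ 0.483  -0.1158  0.0845] rect [ 484.1 -115.5] [41.2 16. ] 83.35
green 788 mean [ 0.4996 -0.0032  0.0306] rect [495. -78.] [272.3  26.4] 80.26
fin 26 mean [ 0.5119 -0.0253  0.0795] rect [512.  -25.2] [3. 1.] 38.78
ptr 383 mean [ 0.5156 -0.0277  0.0362] rect [516.7 -24.4] [20.  37.2] 4.03
plate 51660 mean [ 0.4693 -0.0787  0.012 ] rect [530.9 -50.4] [242.1 253. ] 82.65
[12.5529  4.097  -2.3966] 0.04000209528273323 [ 0.4839 -0.1161  0.0531] [3.1396 0.0132 3.0206]
green tester x -68.13914484263675 -63.54317079556453 -57.8849348037197 mid -63.200733266323226 y 115.74182634516407 758
ptr tester x -40.90492704633655 -39.5067322690865 -37.33790097852395 mid -39.181044644672525 y 108.88453833744354 103
fin tester x -49.496171173512124 -48.61378355123576 -47.20081687378362 mid -48.36653660774684 y 93.21006077141004 26
blue tester x -73.64657911543193 -66.61689611921054 -57.60185441714991 mid -65.95032870162436 y -0.03620000850741807 3001
```

View pics/w10.png

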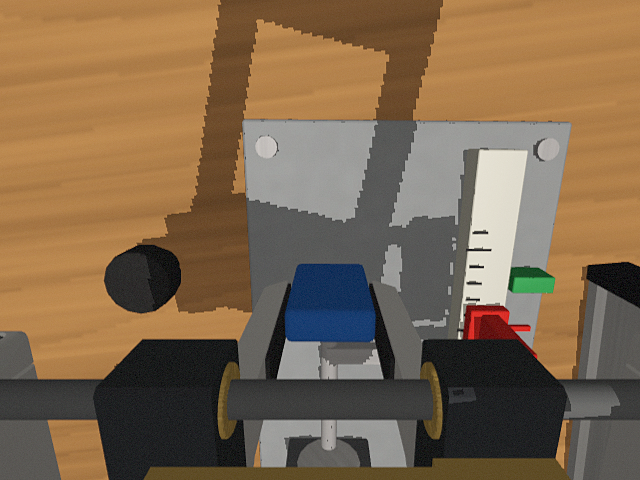

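Request:
carry_out(deltas="4 0 0 0 0 0 1; 8 0 0 0 0 0 1; 12 0 0 0 0 0 1; 15 0 0 0 0 0 1; 18 0 0 0 0 0 1; 20 0 0 0 0 0 1; 20 0 0 0 0 0 1; 20 0 0 0 0 0 1")

```text
time: 12.47
tool_pos: [0.4656, -0.1137, 0.0531]
ee_rot: [3.139, 0.016, 3.021]
wrist_force: [16.0, 4.6, -3.8]
width: 0.0399
```

```bash
python3 m2.py w11
```

```text
blue 2969 mean [ 0.4643 -0.1133  0.0845] rect [ 465.1 -113.6] [39.9 15.7] 82.83
green 688 mean [ 0.4993 -0.0015  0.0306] rect [489.6 -76.8] [271.7  15. ] 80.35
fin 24 mean [ 0.4931 -0.0229  0.0798] rect [493.1 -22.8] [2.7 0.9] 39.62
ptr 386 mean [ 0.4967 -0.0254  0.0362] rect [497.4   8.2] [20.1 96.5] 2.23
plate 43939 mean [ 0.4685 -0.0796  0.012 ] rect [521.6 -49.5] [241.8 234.7] 82.42
[15.4971  4.7384 -4.4445] 0.04020426388673666 [ 0.4655 -0.1137  0.0531] [3.1392 0.0154 3.0206]
green tester x -68.31139351818369 -63.944481595211265 -58.06533519598605 mid -63.48894656631602 y 116.62382707640903 665
ptr tester x -59.640281317776946 -58.398276344920596 -56.4545735149011 mid -58.15178351637756 y 109.02898215654734 97
fin tester x -68.2379863111615 -67.66338978526672 -66.59877189944216 mid -67.4010257734046 y 93.38512404857626 24
blue tester x -92.60285179913238 -85.48245883639332 -76.84786122030701 mid -84.89899108878976 y 0.17908931741639636 2969
```

View pics/w11.png

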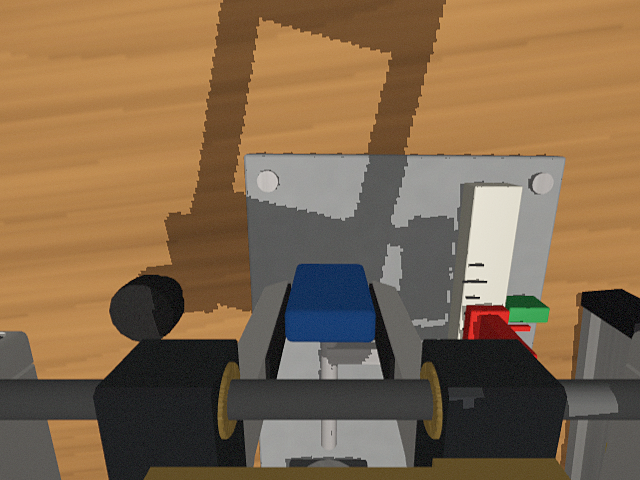

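Request:
carry_out(deltas="1 0 0 0 0 0 1; 2 0 0 0 0 0 1; 3 0 0 0 0 0 1; 4 0 0 0 0 0 1; 4.5 0 0 0 0 0 1; 4.5 0 0 0 0 0 1; 4.5 0 0 0 0 0 1; 4.5 0 0 0 0 0 1")

```text
time: 13.18
tool_pos: [0.4617, -0.1132, 0.0532]
ee_rot: [3.139, 0.017, 3.021]
wrist_force: [17.6, 3.7, -4.7]
width: 0.0401
```

```bash
python3 m2.py w12
python3 - <<'E'
import cv2
i=cv2.imread("pics/w12.png")[280:380,420:620]
cv2.imwrite("pics/w12c.png",cv2.resize(i,None,fx=4,fy=4,interpolation=cv2.INTER_NEAREST))
E
```

```text
blue 2972 mean [ 0.4604 -0.1128  0.0845] rect [ 461.2 -113.1] [40.  15.9] 81.9
green 572 mean [ 0.4986 -0.0033  0.0306] rect [492.7 -74. ] [277.7  19.8] 80.81
fin 24 mean [ 0.4858 -0.0328  0.0804] rect [468.1 -75.5] [115.1  15.9] 75.48
ptr 386 mean [ 0.493  -0.0239  0.0362] rect [495.4  10. ] [98.7 20.1] 89.59
plate 42414 mean [ 0.4685 -0.0798  0.012 ] rect [520.4 -49.4] [241.3 232.1] 82.58
[17.7034  5.3677 -4.7963] 0.03982539833587759 [ 0.4616 -0.1132  0.0532] [3.1392 0.0166 3.0206]
green tester x -68.51853216961882 -64.52796506010064 -58.11427243722885 mid -63.630000945652526 y 117.6828362927592 543
ptr tester x -63.55144823250435 -62.36236997125819 -60.246388373856114 mid -61.94760259859784 y 109.0135650887463 102
fin tester x -72.68611454930553 -71.54777213952813 -70.67912218460897 mid -71.63085587204728 y 93.50489064757569 21
blue tester x -96.60987191597631 -89.44836084133006 -80.64795309412018 mid -88.86706240925989 y 0.18953864226581635 2972
```

View pics/w12c.png

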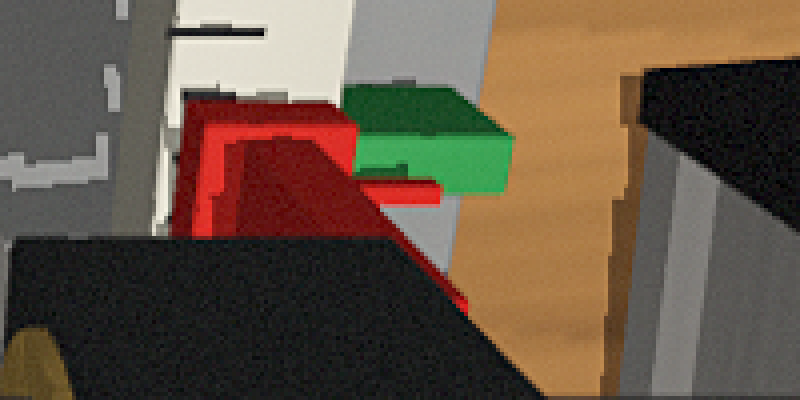

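Run:
```python
from meas import *
s=robot.snapshot("wrist");P=cloud(s);hsv=cv2.cvtColor(s["pixels"],cv2.COLOR_RGB2HSV).astype(int)
O=np.array([.5492,-.1236]);Y=-.1185
t=intester(O,Y,P.reshape(-1,3)).reshape(480,640,2)*1000
for c in (530,535,540):
    for r in range(298,335):
        if c!=530 and r%2: continue
        print(c,r,s["pixels"][r,c],np.round(t[r,c],1),round(P[r,c,2]*1000,1)) if 100<t[r,c,1]<130 and P[r,c,2]>.014 else None
```

```text
530 302 [ 4 62 22] [-67.5 126.3] 14.2
530 303 [23 72 26] [-67.5 125.5] 15.7
530 304 [17 71 31] [-67.5 124.8] 17.1
530 305 [24 77 35] [-67.6 123.9] 18.8
530 306 [26 78 40] [-67.4 123.4] 19.8
530 307 [14 73 34] [-67.5 122.6] 21.4
530 308 [22 75 37] [-67.3 122. ] 22.5
530 309 [28 74 38] [-67.7 120.9] 24.7
530 310 [24 73 37] [-66.9 121.1] 24.4
530 311 [17 72 32] [-67.3 120. ] 26.5
530 312 [33 73 40] [-67.9 118.5] 29.2
530 313 [ 37 106  51] [-67.5 118.3] 29.6
530 314 [ 59 152  80] [-67.4 117.8] 30.7
530 315 [ 67 170  93] [-66.9 117.7] 31.1
530 316 [ 62 168  87] [-66.4 117.7] 31.2
530 317 [ 60 167  88] [-66.1 117.3] 32.0
530 318 [ 66 168  89] [-64.8 118.2] 30.6
530 319 [ 63 167  89] [-64.7 117.6] 31.9
530 320 [ 61 164  88] [-63.7 118.1] 31.2
530 321 [ 63 166  89] [-63.  118.3] 30.9
530 322 [ 63 166  85] [-62.2 118.6] 30.7
530 323 [ 62 166  87] [-62.1 118. ] 31.8
530 324 [ 57 171  90] [-61.2 118.3] 31.4
530 325 [ 63 164  87] [-60.6 118.5] 31.4
530 326 [142 105  53] [-59.7 118.8] 30.9
530 327 [182  78  42] [-63.  114.5] 38.3
530 328 [164 110  78] [-61.8 115.3] 37.2
535 304 [32 77 41] [-67.8 
[... 192 characters left out ...]
 120.7] 30.7
535 316 [ 64 168  89] [-66.4 120.5] 31.3
535 318 [ 64 168  89] [-64.6 121.4] 30.3
535 320 [ 62 166  85] [-63.5 121.3] 30.8
535 322 [ 55 163  81] [-62.  121.7] 30.3
535 324 [ 55 163  84] [-61.3 121.3] 31.5
535 326 [ 61 166  86] [-59.8 121.6] 31.2
535 328 [ 88 148  92] [-58.7 121.6] 31.5
540 308 [40 81 42] [-67.6 127.8] 23.1
540 310 [18 75 34] [-67.7 126.1] 26.1
540 312 [30 71 38] [-67.6 124.8] 28.5
540 314 [ 51 147  72] [-67.5 123.5] 31.1
540 316 [ 65 170  91] [-66.1 123.8] 30.8
540 320 [ 61 166  88] [-63.8 123.8] 31.4
540 322 [ 63 165  87] [-62.3 124.4] 30.9
540 324 [ 55 163  86] [-60.8 124.8] 30.6
540 326 [ 54 165  84] [-60.  124.4] 31.5
540 328 [114 148  76] [-58.2 125.1] 30.7
```

The tab top spans tester x -67.6 to -58.2 and the pointer is at about -62, so it's well within. Hold.

Request:
carry_out(deltas="0 0 0 0 0 0 1; 0 0 0 0 0 0 1; 0 0 0 0 0 0 1; 0 0 0 0 0 0 1; 0 0 0 0 0 0 1; 0 0 0 0 0 0 1; 0 0 0 0 0 0 1; 0 0 0 0 0 0 1")

```text
time: 13.95
tool_pos: [0.4616, -0.1132, 0.0531]
ee_rot: [3.139, 0.016, 3.021]
wrist_force: [16.6, 4.3, -5.2]
width: 0.0397
```

Request:
carry_out(deltas="0 0 0 0 0 0 1; 0 0 0 0 0 0 1; 0 0 0 0 0 0 1; 0 0 0 0 0 0 1; 0 0 0 0 0 0 1; -1 0 0 0 0 0 1; -2 0 0 0 0 0 1; -4 0 0 0 0 0 1")

```text
time: 14.62
tool_pos: [0.4647, -0.1136, 0.0532]
ee_rot: [3.139, 0.015, 3.021]
wrist_force: [14.1, 5.0, -3.3]
width: 0.0399
```

Request:
carry_out(deltas="-3 0 0 0 0 0 1; -7 0 0 0 0 0 1; -11 0 0 0 0 0 1; -15 0 0 0 0 0 1; -19 0 0 0 0 0 1; -23 0 0 0 0 0 1; -26 0 0 0 0 0 1; -28 0 0 0 0 0 1")

```text
time: 15.28
tool_pos: [0.4915, -0.1171, 0.0531]
ee_rot: [3.14, 0.012, 3.021]
wrist_force: [10.6, 4.2, -0.9]
width: 0.0398
```

```bash
python3 m2.py w13
```

```text
blue 2998 mean [ 0.4904 -0.1168  0.0845] rect [ 491.3 -116.5] [41.1 15.7] 82.73
green 563 mean [ 0.4986 -0.0036  0.0307] rect [493.2 -78.4] [269.5  21.6] 80.64
fin 1127 mean [ 0.4971 -0.0283  0.0805] rect [490.4 -78.8] [114.9  19.7] 81.78
ptr 347 mean [ 0.4937 -0.0275  0.0363] rect [495.8   5.4] [23.  90.2] 1.17
plate 53663 mean [ 0.4689 -0.0803  0.012 ] rect [534.6 -50.5] [242.4 260.6] 82.7
[11.023   5.3376 -0.7774] 0.039618284940117696 [ 0.4919 -0.1171  0.0531] [3.1397 0.0122 3.0208]
green tester x -67.96065287617917 -64.4335527681459 -58.54757043036599 mid -63.50756308889897 y 118.23684385675548 537
ptr tester x -63.64656649556975 -62.35600211386716 -60.491581878235976 mid -61.969374555419044 y 111.29275218026913 65
fin tester x -72.35073525340931 -62.97327363641357 -52.50463080315086 mid -62.54632968940159 y 88.74322330111967 1124
blue tester x -66.35517047504706 -59.22204918023693 -50.50252044960764 mid -58.62121737744076 y -0.1618556007296614 2998
```

View pics/w13.png

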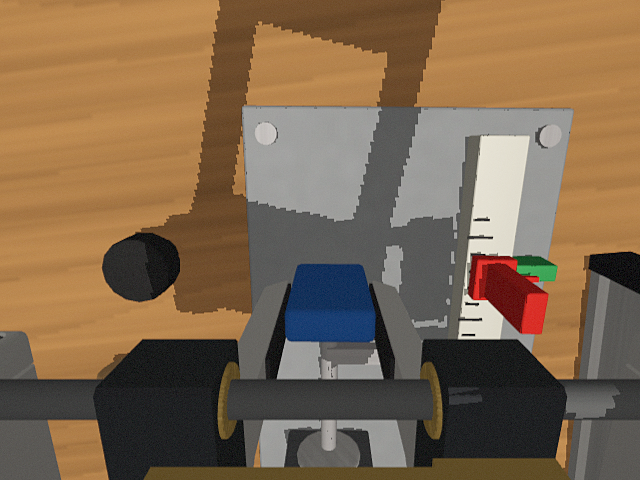

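The tell-tale stays at the tab (fin centre -62.5, tab -63). Ease on home.

Request:
carry_out(deltas="-4 0 0 0 0 0 1; -9 0 0 0 0 0 1; -15 0 0 0 0 0 1; -21 0 0 0 0 0 1; -27 0 0 0 0 0 1; -33 0 0 0 0 0 1; -37 0 0 0 0 0 1; -40 0 0 0 0 0 1")

```text
time: 16.0
tool_pos: [0.5295, -0.122, 0.0531]
ee_rot: [3.14, 0.008, 3.021]
wrist_force: [4.5, 4.2, 4.2]
width: 0.0398
```

Request:
carry_out(deltas="-1 0 0 0 0 0 1; -2 0 0 0 0 0 1; -3 0 0 0 0 0 1; -4 0 0 0 0 0 1; -5 0 0 0 0 0 1; -6 0 0 0 0 0 1; -6 0 0 0 0 0 1; -6 0 0 0 0 0 1")

```text
time: 16.67
tool_pos: [0.535, -0.1227, 0.0532]
ee_rot: [3.14, 0.007, 3.021]
wrist_force: [4.9, 3.5, 2.7]
width: 0.0398
```

```bash
python3 m2.py w14
```

```text
blue 2994 mean [ 0.5338 -0.1224  0.0845] rect [ 534.8 -122.6] [40.1 16.1] 83.61
green 144 mean [ 0.4977 -0.0062  0.0305] rect [493.2 -81.6] [263.7  23.1] 80.32
fin 1345 mean [ 0.4976 -0.0281  0.0805] rect [498.1 -27.4] [10.9 19.7] 82.65
ptr 224 mean [ 0.4945 -0.0359  0.0362] rect [497.8 -27.6] [22.2 23.1] 82.46
plate 78558 mean [ 0.4848 -0.0815  0.012 ] rect [556.3 -51.4] [246.4 304.2] 82.71
[5.2922 4.3613 2.2027] 0.04014931264227316 [ 0.535  -0.1227  0.0531] [3.1405 0.0075 3.0208]
green tester x -67.61480435960596 -64.77242248771738 -58.10020566542484 mid -63.15891737684274 y 124.99356861767454 132
fin tester x -71.97908219318893 -62.490615190462016 -52.18316739736748 mid -62.386643361768236 y 88.74956073992561 1345
blue tester x -22.55692458954192 -15.437173757183196 -6.413888201610757 mid -14.822932628759474 y -0.5899601163166484 2994
```

Request:
carry_out(deltas="-1 0 0 0 0 0 1; -2 0 0 0 0 0 1; -3 0 0 0 0 0 1; -4 0 0 0 0 0 1; -5 0 0 0 0 0 1; -5.5 0 0 0 0 0 1; -5.5 0 0 0 0 0 1; -5.5 0 0 0 0 0 1")

```text
time: 17.38
tool_pos: [0.5396, -0.1233, 0.0531]
ee_rot: [3.141, 0.005, 3.021]
wrist_force: [3.4, 5.2, 5.1]
width: 0.0403
```

Request:
carry_out(deltas="-0.5 0 0 0 0 0 1; -1 0 0 0 0 0 1; -1.5 0 0 0 0 0 1; -1.5 0 0 0 0 0 1; -1.5 0 0 0 0 0 1; -1.5 0 0 0 0 0 1; -1.5 0 0 0 0 0 1; -1.5 0 0 0 0 0 1")

```text
time: 18.05
tool_pos: [0.5396, -0.1233, 0.0531]
ee_rot: [3.141, 0.002, 3.021]
wrist_force: [-1.5, 5.3, 7.8]
width: 0.04
```

At the home stop: no further motion, and the force has reversed. Release and lift.

Request:
carry_out(deltas="0 0 0 0 0 0 0.4; 0 0 0 0 0 0 0.2; 0 0 0 0 0 0 0.1; 0 0 0 0 0 0 0.1; 0 0 0 0 0 0 0.1; 0 0 -20 0 0 0 0.1; 0 0 -50 0 0 0 0.1; 0 0 -80 0 0 0 0.1")

```text
time: 18.72
tool_pos: [0.5377, -0.1237, 0.1306]
ee_rot: [3.141, -0.004, 3.021]
wrist_force: [0.7, 0.1, 0.6]
width: 0.0841
```

Request:
carry_out(deltas="20 0 -30 0 0 0 0.1; 40 0 -60 0 0 0 0.1; 60 0 -80 0 0 0 0.1; 70 0 -90 0 0 0 0.1; 70 0 -90 0 0 0 0.1; 70 0 -90 0 0 0 0.1; 70 0 -90 0 0 0 0.1; 70 0 -90 0 0 0 0.1")

```text
time: 19.38
tool_pos: [0.4693, -0.1152, 0.2189]
ee_rot: [3.14, -0.004, 3.021]
wrist_force: [0.4, 0.1, 0.2]
width: 0.0845
```

```bash
python3 m2.py w15
python3 - <<'E'
from h import *
for c in ["scene"]:
    s=robot.snapshot(c);save(s,"scene1")
    for t in ["knob","grip","level"]:
        print(c,t,[(np.round(w(s,d["at"]),4),round(d["p"],2)) for d in robot.place_of(s,t)[:2]])
E
```

```text
blue 683 mean [ 0.5387 -0.1231  0.0846] rect [ 539.1 -123. ] [38.4 15.1] 83.23
green 197 mean [ 0.4991 -0.0015  0.0308] rect [490.5 -66.4] [284.9   9.8] 81.67
fin 259 mean [ 0.4974 -0.0277  0.0806] rect [497.6 -27.5] [10.3 18.9] 82.71
ptr 95 mean [ 0.4936 -0.0212  0.0363] rect [495.8  18.5] [115.4  20.6] 89.99
plate 27811 mean [ 0.5073 -0.0843  0.0121] rect [535.9 -51.5] [240.9 263.1] 82.74
[ 0.3576  0.0593 -0.6835] 0.08450345447750046 [ 0.4693 -0.1153  0.2191] [ 3.1405 -0.0041  3.0209]
green tester x -67.74460301767493 -64.02408177130381 -58.262677541504566 mid -63.11514266349687 y 117.62971681397438 183
ptr tester x -63.12126245844464 -62.27889520258049 -61.19493375268112 mid -62.19694769639296 y 109.52982447125976 28
fin tester x -71.9915195889255 -62.78364638084089 -53.11904302672376 mid -62.59634796172745 y 89.1486595972267 259
blue tester x -17.608289238725664 -10.513291928426945 -2.519388159314069 mid -9.915378028050904 y -0.7113932821425635 683
scene knob [(array([ 0.5763, -0.0126,  0.0374]), 0.7), (array([ 0.4725, -0.2221, -0.001 ]), 0.66)]
scene grip [(array([ 5.931e-01, -2.544e-01,  5.000e-04]), 0.76)]
scene level [(array([ 0.6207,  0.0595, -0.0036]), 0.94), (array([0.5035, 0.0023, 0.0301]), 0.7)]
```

View pics/w15.png

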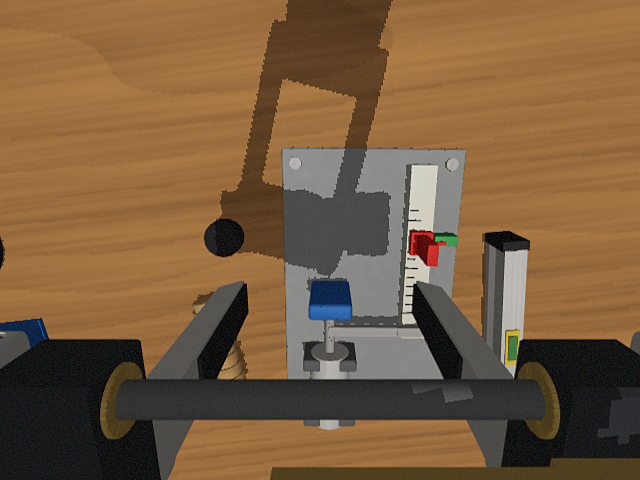

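View pics/scene1.png

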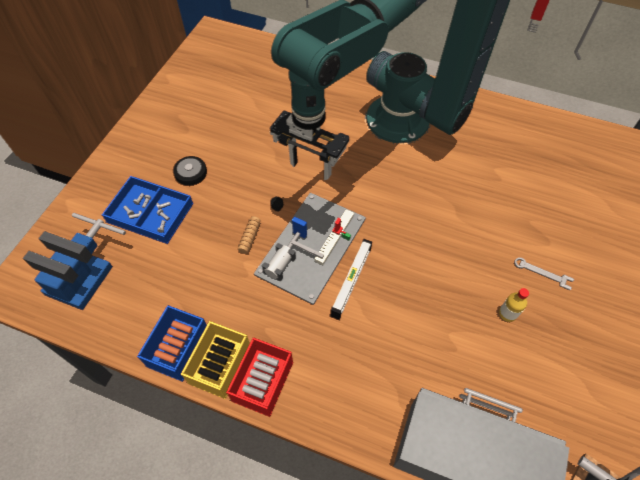

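The paddle is home at (330,300) in the wrist view. The fin and pointer are at the green tab (430,245), and the gripper is clear. Hand in.

```bash
python3 -c "
from bench import robot
print(robot.close_job())"
```

```text
the job is handed in; nothing more can be done
None
```

The brake spring check is done and handed in after about 19.5 s on the robot's clock.

- **Tell-tale back:** I pinched the fin and slid it along the scale to the steel arm. Contact was clear: 2 mm more of commanded travel gave no motion and the force rose to about 10 N.
- **Pull and hold:** I pulled the paddle about 78 mm. The pointer stood at tester x of about -62, with the tab spanning about -67.6 to -58.2. I held it there for over a second.
- **Ease home:** I kept the paddle gripped all the way to its home stop, where motion ceased and the force reversed. Then I opened the gripper and lifted clear.

**Last checks:**
- The paddle is at x of about -10, which is home.
- The pointer and fin stayed at about -62.2 and -62.6, with the tab centre at -63.1.
- The knob, grip and level read within about 5 mm of where they began, which is about the networks' accuracy. The wrench, oil bottle and caster look unmoved in the scene picture.

**Disagreements:**
- The paddle's travel would put the pointer at -63.3 to -64.7, up to about 2.5 mm past the direct reading. The pointer would still be over the tab.
- In the last scene picture the network's top match for the knob was a false one on the tester; the second match fitted.

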